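# Turn the banding wheel to bring the blue pot to the front

## Robot

A 6-joint arm with a two-finger parallel gripper is mounted at the origin on the work surface. World frame = base frame: x ahead of the robot, y to its left, z up, the work surface at z = 0. Lengths are in m, angles in rad, forces in N, time in s.
With the tool pointing down it reaches from about 0.3 to 0.85 m from the base axis. Payload 5.4 kg.
Tool frame: the origin (TCP) lies midway between the tips of the shut fingers; the grasp point (between the pads) lies 19 mm behind it (grip_depth is the z of the grasp point in the tool frame, in m); z points along the fingers, y is the direction in which the jaws open and shut (so a half turn about z gives the same grasp; the last joint's range is limited). The gripper opens to 85 mm and grips with 20 to 120 N. Pads are 22 mm wide; open, the fingers measure 114 mm over their backs; the gripper's body (76 mm by 85 mm) begins 54 mm behind the grasp point. The pads swing forward as they close: fully open they stand 13 mm farther back than shut.
Start: joints at [1.011, 0.158, 1.597, -0, 1.386, -0.21], TCP at [0.197, 0.54, 0.231] pointing down, gripper open.
Joint ranges: [-2.91, 2.91], [-0.94, 2.29], [0.18, 2.7], [-1.29, 4.43], [0.17, 2.64], [-3, 3]. Speed limits (rad/s): [2.57, 2.57, 3.14, 3.14, 3.14, 3.14].

## Interface

Orientations are given as a rotation vector (axis times angle).
In Python, from cell import read_state, snapshot, finish_job, grip_depth gives the robot as it stands. The module is installed in compiled form; this text tells all that it offers.
- The arm moves only by the shell command python3 -m crank 'ROWS' [FORCE]. ROWS is JSON, a list of rows, each a list of 3 entries, a list of its own where there are three numbers: the opening, from 0 (shut) to 1 (fully open), then the shift along the tool's x, y, z as a fraction of full scale, then the turn, a rotation vector about the tool's x, y, z as a fraction of full scale. In form: [[fingers, [dx, dy, dz], [rx, ry, rz]], ...]. A call has 1 to 12 rows; each row is the pose to reach, as a shift and turn from the pose commanded when the call began, along the tool's axes at that moment; what a row does not reach only later rows make up. Full scale, the value 1, is 80 mm for a shift and 90 degrees for a turn. A row lasts 1/10 s, in which the tool goes at most 50 mm and 8.59 degrees, less where a joint would pass 70% of its speed; a pose out of reach is approached as far as the arm can. A call with a number of a shift or a turn outside -1 to 1 is refused whole. A call with a gripper value outside its range is refused whole. The fingers move at their own pace and stop on an object; FORCE is the grip in N (left out, the last holds). Time passes only in rows, so rows that repeat a pose let the fingers close. It gives the time, the measured TCP pose, the force and the opening at its end, in the units of the state.
- read_state(): the state, without advancing time (a new reading comes with each control period).
- snapshot(name): name is "scene" or "top" or "wrist"; returns a dict with "image" (420x560x3 uint8, red, green, blue), "depth" (420x560 float32, m along the optical axis (not along the pixel's ray), 0 where there is no reading), "vfov" (degrees; the focal length in pixels is half the picture's height over the tangent of half this angle, whatever the lens; pixels are square), "cx", "cy" (the principal point, pixels), "k1" (the pictures are not rectified: a ray, as slopes to the right and down, at radius r is drawn at 1 + k1 r^2 times it, then the intrinsics apply), "pose" (4x4, takes a point from camera to world coordinates). Camera axes: x right, y up, looking along -z (the intrinsics and any distortion apply to the point x, -y, -z); pixel columns grow to the right and rows downward; lengths in m; the calibration is good to about 2 mm. A picture is of the moment at which its call begins.
- finish_job(): hands the job in, once; it reports no verdict.
The state is a dict: "clock": time; "qpos": joint angles; "qd": joint speeds; "tau": joint torques, N m; "position": TCP position; "orientation": TCP orientation; "ft_force": force on the tool from outside, world axes, zero at the start; "torque": the same for the moment, N m; "finger_gap": opening from 0.0 (shut) to 1.0 (fully open).
Only numpy, scipy, OpenCV 4.12 (cv2) and the standard library are available. Lean on these libraries where they do the work, as an engineer would, in place of code of your own. Each camera call takes 0.05 s, during which the arm holds its last target.

## Task

Turn the potter's banding wheel by pushing the rim of its disc with the fingertips (the finger notches in the rim are there for that), until the blue pot stands at the front, lined up with the green pointer that sticks out from the wheel's foot. Leave the wheel at rest there. Do not touch, lift or carry any of the pots: they must ride round standing in their places on the disc, and the things lying about on the table stay where they are.

Things in the scene. Friction and masses are not known exactly. Their poses are not given: they have to be found in the camera images.
- wheel_base: fixed dark cast foot, radius 85 mm, of the banding wheel (a potter's turntable). Origin on the turning axis, at table level. Its -x axis is the way the bright-green pointer points: a flat arrow fixed to the foot, 8 to 16 mm above the table, coming out from under the disc, with a thin green post and 22 mm ball near its tip, 212 mm from the axis, the ball's top 91 mm up
- disc: the turning disc, white top, plywood edge, outer radius 150 mm, 21 mm thick, top face 91 mm above the table. Origin on the turning axis, at the underside. Turns either way without end stop; about 1 N at the rim turns it and it stops where it is left. Six rim lobes, middles at 0, 60, .. 300 degrees counter-clockwise (from above) from its x axis, each about 70 mm wide
- notch (a point): middle of one of the six equal finger notches between the lobes, at the top face, 130 mm from the axis, at 30 degrees in the disc's frame; the others lie every 60 degrees. Each is cut right through, runs in from radius 150 to 106 mm and is about 64 mm wide here. Shut fingers put down into it push on either of its sides
- blue_pot: the marked item: the small blue glazed pot, an open cup 52 mm across the mouth and 40 mm high, loose on the disc, its centre about 70 mm from the turning axis, in front of a rim lobe (the one at 180 degrees in the disc's frame). Origin at the centre of its underside
- grey_pot_a: a grey unglazed clay pot of the same size, 52 mm across and 40 mm high, loose on the disc about 70 mm from the axis, 60 degrees counter-clockwise of the blue one. Origin at the centre of its underside
- red_pot: a red-brown terracotta pot of the same size, 52 mm across and 40 mm high, loose on the disc about 70 mm from the axis, 120 degrees counter-clockwise of the blue one. Origin at the centre of its underside
- white_pot: a white glazed pot of the same size, 52 mm across and 40 mm high, loose on the disc about 70 mm from the axis, 240 degrees counter-clockwise of the blue one. Origin at the centre of its underside
- grey_pot_b: a grey unglazed clay pot of the same size, 52 mm across and 40 mm high, loose on the disc about 70 mm from the axis, 300 degrees counter-clockwise of the blue one. Origin at the centre of its underside
- glaze_jar: teal lidded glaze jar, 68 mm across, 95 mm high, loose on the table to the left. Origin under its centre
- water_bowl: yellow bowl, 120 mm across, 50 mm high, loose on the table to the right. Origin under its centre
- brush: brush lying on the table to the left. Origin under its middle
- wood_rib: flat wooden throwing rib, 110 x 50 x 8 mm, lying on the table to the right. Origin under its centre
Things that resemble listed ones, but are neither listed nor needed, are in the scene too. What is shaped like the grey_pot_a but pink is not meant.

How it is judged:
On the way, in this order (a step that is already met when the one before it is completed fails the run):
1. the fingers push the disc (contact force between the fingers and disc above 0.3 N).
2. the blue pot has come to the pointer (x of blue_pot in the frame of wheel_base below -0.045 m and y of blue_pot in the frame of wheel_base between -0.01 and 0.01 m), for 0.2 s.
At the end, for the whole second after the job is handed in: the blue pot's centre is within 10 mm to either side of the line along which the green pointer points from the wheel's axis, on the pointer's side; the disc is at rest; all five pots stand upright within 20 mm (along each disc axis) of their places on the disc (all of step 2 and angular speed of disc below 0.05 rad/s and linear speed of blue_pot below 0.01 m/s and not (x of blue_pot in the frame of disc above -0.05 m or x of blue_pot in the frame of disc below -0.09 m or y of blue_pot in the frame of disc above 0.02 m or y of blue_pot in the frame of disc below -0.02 m) and not (x of grey_pot_a in the frame of disc above -0.015 m or x of grey_pot_a in the frame of disc below -0.055 m or y of grey_pot_a in the frame of disc above -0.0406218 m or y of grey_pot_a in the frame of disc below -0.0806218 m) and not (x of red_pot in the frame of disc above 0.055 m or x of red_pot in the frame of disc below 0.015 m or y of red_pot in the frame of disc above -0.0406218 m or y of red_pot in the frame of disc below -0.0806218 m) and not (x of white_pot in the frame of disc above 0.055 m or x of white_pot in the frame of disc below 0.015 m or y of white_pot in the frame of disc above 0.0806218 m or y of white_pot in the frame of disc below 0.0406218 m) and not (x of grey_pot_b in the frame of disc above -0.015 m or x of grey_pot_b in the frame of disc below -0.055 m or y of grey_pot_b in the frame of disc above 0.0806218 m or y of grey_pot_b in the frame of disc below 0.0406218 m) and angle between each of blue_pot, grey_pot_a, red_pot, white_pot, grey_pot_b's own z axis and vertical below 0.1 rad); the robot touches nothing.
It fails at once if a pot is touched by the robot (contact force between any of the fingers, the arm and blue_pot above 0.5 N or contact force between any of the fingers, the arm and grey_pot_a above 0.5 N or contact force between any of the fingers, the arm and red_pot above 0.5 N or contact force between any of the fingers, the arm and white_pot above 0.5 N or contact force between any of the fingers, the arm and grey_pot_b above 0.5 N).
It fails at once if a pot is lifted off the disc (z of any of blue_pot, grey_pot_a, red_pot, white_pot, grey_pot_b in the frame of disc above 0.033 m).
It fails at once if a pot slides out of its place on the disc or tips ((x of blue_pot in the frame of disc above -0.05 m or x of blue_pot in the frame of disc below -0.09 m or y of blue_pot in the frame of disc above 0.02 m or y of blue_pot in the frame of disc below -0.02 m or angle between blue_pot's own z axis and vertical above 0.3 rad) or (x of grey_pot_a in the frame of disc above -0.015 m or x of grey_pot_a in the frame of disc below -0.055 m or y of grey_pot_a in the frame of disc above -0.0406218 m or y of grey_pot_a in the frame of disc below -0.0806218 m or angle between grey_pot_a's own z axis and vertical above 0.3 rad) or (x of red_pot in the frame of disc above 0.055 m or x of red_pot in the frame of disc below 0.015 m or y of red_pot in the frame of disc above -0.0406218 m or y of red_pot in the frame of disc below -0.0806218 m or angle between red_pot's own z axis and vertical above 0.3 rad) or (x of white_pot in the frame of disc above 0.055 m or x of white_pot in the frame of disc below 0.015 m or y of white_pot in the frame of disc above 0.0806218 m or y of white_pot in the frame of disc below 0.0406218 m or angle between white_pot's own z axis and vertical above 0.3 rad) or (x of grey_pot_b in the frame of disc above -0.015 m or x of grey_pot_b in the frame of disc below -0.055 m or y of grey_pot_b in the frame of disc above 0.0806218 m or y of grey_pot_b in the frame of disc below 0.0406218 m or angle between grey_pot_b's own z axis and vertical above 0.3 rad)).
It fails at once if a thing on the table is moved (distance of any of glaze_jar, water_bowl, brush, wood_rib from where it was at the start of the episode above 0.02 m).
It also fails if it takes over 54 s, if anything falls off the work surface, if the arm or the gripper's body presses on something with over 40 N, if the wrist force passes 120 N, or if a joint passes its speed limit or range.

## Working session

There is one attempt and no reset: what is moved stays moved. The work goes in short steps, Python scripts to look and compute and a shell command to move; the robot and the scene stay as the last step left them, time stands still between calls to the robot, and variables do not carry over. Pictures are saved under pics/ and viewed, and the job is handed in when it is done.

```bash
mkdir -p pics; python3 - <<'E'
from cell import read_state, snapshot, grip_depth
import cv2
print(read_state(), grip_depth)
for n in ("scene","top"):
    s=snapshot(n); cv2.imwrite(f"pics/{n}0.png",s["image"][:,:,::-1]); print(n,s["vfov"],s["cx"],s["cy"],s["k1"],s["pose"].round(3).tolist())
E
```

```text
{'clock': 0.0, 'qpos': array([ 1.01090426e+00,  1.59067702e-01,  1.59826264e+00,  1.40671492e-05,
        1.38619502e+00, -2.10086077e-01]), 'qd': array([ 4.26196247e-04, -6.48896511e-04,  4.79700406e-04,  7.52354504e-04,
       -2.20099318e-04,  4.47464444e-06]), 'tau': array([ 4.76393052e-04, -3.96003950e+01, -3.31428373e+01, -2.97668939e-04,
        8.55887309e-03,  1.30731701e-05]), 'position': array([0.19673774, 0.53964486, 0.2302912 ]), 'orientation': array([-5.46552016e-01, -3.09293339e+00,  2.80485262e-03]), 'ft_force': array([-0.15955915,  0.40385041,  0.28662375]), 'torque': array([-0.00715049, -0.00647749,  0.01322949]), 'finger_gap': 0.9996931117709289} -0.0187
scene 54.203895506731726 278.6138160610888 213.18898126980278 -0.09223400046983318 [[-0.869, -0.378, 0.321, 0.8], [0.496, -0.653, 0.573, 0.574], [-0.007, 0.657, 0.754, 0.861], [0.0, 0.0, 0.0, 1.0]]
top 46.942938332080345 285.7771964356389 212.61422265853753 -0.10472178701652973 [[-0.006, 0.981, -0.192, 0.199], [-1.0, -0.008, -0.011, -0.015], [-0.012, 0.192, 0.981, 1.527], [0.0, 0.0, 0.0, 1.0]]
```

View pics/scene0.png

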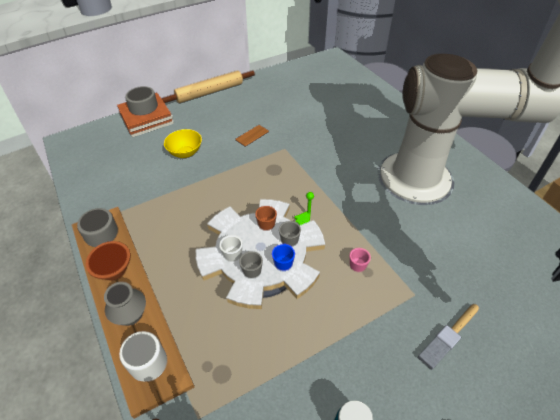

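View pics/top0.png

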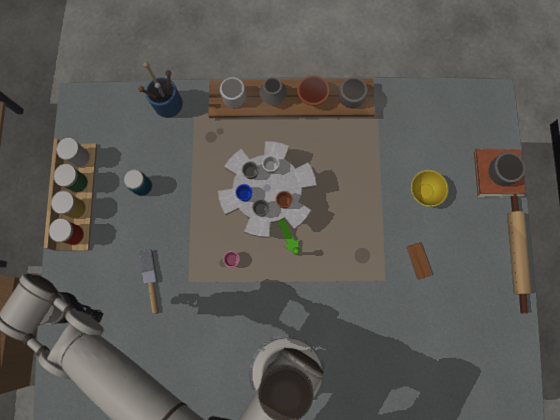

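The scene view shows the blue pot at (283,258) and the pointer at (308,212). The top view shows the blue pot at (244,193) on the disc's left, and the pointer ball at about (293,246). A pink decoy pot stands off the wheel at (232,259). Next I'll measure these.

```bash
cat > h.py <<'E'
import numpy as np, cv2
from cell import snapshot, read_state
def K(s):
    f=s["image"].shape[0]/2/np.tan(np.radians(s["vfov"])/2)
    return np.array([[f,0,s["cx"]],[0,f,s["cy"]],[0,0,1.]])
def rays(s,uv):
    p=cv2.undistortPoints(np.array(uv,float).reshape(-1,1,2),K(s),np.array([s["k1"],0,0,0,0]))[:,0]
    # drawn = und*(1+k1 r^2)
    d=np.c_[p[:,0],-p[:,1],-np.ones(len(p))]
    return s["pose"][:3,3], d@s["pose"][:3,:3].T
def plane(s,uv,z):
    o,d=rays(s,uv); return o+d*((z-o[2])/d[:,2])[:,None]
def cloud(s):
    h,w=s["depth"].shape; u,v=np.meshgrid(np.arange(w),np.arange(h))
    o,d=rays(s,np.c_[u.ravel(),v.ravel()]); return (o+d*s["depth"].reshape(-1,1)).reshape(h,w,3)
def blob(m):
    n,l,st,c=cv2.connectedComponentsWithStats(m.astype(np.uint8)); 
    return [(st[i,4],c[i]) for i in np.argsort(-st[1:,4])[:4]+1]
def hsv(s): return cv2.cvtColor(s["image"],cv2.COLOR_RGB2HSV)
E
python3 - <<'E'
from h import *
for n in ("top","scene"):
    s=snapshot(n); H=hsv(s); P=cloud(s)
    # depth-derived disc fit: points at z 85..95mm near 
    z=P[...,2]
    near=(abs(P[...,0]-0.5)<.25)&(abs(P[...,1])<.25)
    for nm,lo,hi in (("blue",(112,150,60),(128,255,255)),("green",(50,150,60),(70,255,255)),("pink",(160,100,60),(176,255,255))):
        m=cv2.inRange(H,lo,hi)>0
        b=blob(m)
        print(n,nm,[(int(a),c.round(1).tolist()) for a,c in b[:2]])
        if nm=="green":
            q=P[m]; 
            top=q[q[:,2]>0.07]; low=q[(q[:,2]<.03)&(q[:,2]>0)]
            print(" ball",top.mean(0),len(top)," arrow",low.mean(0),len(low))
        if nm=="blue":
            q=P[m&near&(z>.09)]; q2=q[q[:,2]>.12]; print(" rim",q2.mean(0),(q2.max(0)+q2.min(0))/2,q2[:,2].max())
    m=near&(abs(z-.091)<.005); pts=P[m][:,:2].astype(np.float32)
    c,r=cv2.minEnclosingCircle(pts); print(" disc circle",c,r,len(pts), np.median(z[m]))
s=snapshot("top"); cv2.imwrite("pics/crop.png",cv2.resize(s["image"][130:260,200:340,::-1],None,fx=5,fy=5,interpolation=cv2.INTER_CUBIC)[:600])
E
```

```text
top blue [(208, [243.7, 192.2])]
 rim [0.53672762 0.12388556 0.12836946] [0.5357269  0.12614797 0.12992734] 0.13888837798260134
top green [(203, [288.9, 238.5]), (3, [297.0, 241.0])]
 ball [ 0.35926207 -0.02653727  0.13384573] 31  arrow [ 0.41787203 -0.00405066  0.01520249] 175
top pink [(176, [230.9, 258.7])]
 disc circle (0.5251266956329346, 0.045092612504959106) 0.18582892417907715 4171 0.09046562583930129
scene blue [(279, [283.1, 255.6]), (1, [289.0, 262.0])]
 rim [0.53635515 0.12105954 0.12721384] [0.53857682 0.12409541 0.12673424] 0.1332327725496183
scene green [(21, [300.5, 218.1]), (18, [307.8, 209.4])]
 ball [ 0.37271481 -0.02670183  0.08610186] 14  arrow [ 0.39229587 -0.02101453  0.01655042] 42
scene pink [(365, [358.8, 259.0])]
 disc circle (0.5256921052932739, 0.049817148596048355) 0.1838054358959198 6062 0.09103565232531635
```

View pics/crop.png

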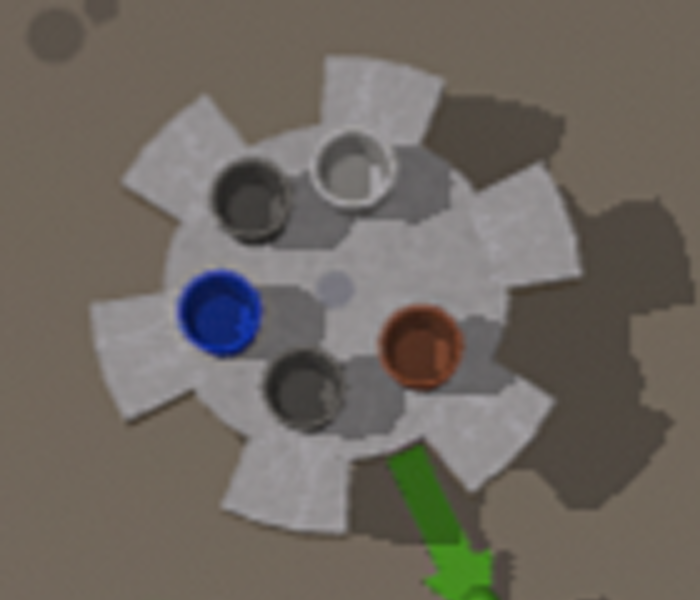

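```bash
cat > m.py <<'E'
from h import *
def measure(v=True):
    s=snapshot("top"); H=hsv(s)
    g=s["image"].astype(int)
    m=(H[...,1]<40)&(H[...,2]>85)
    m[:125]=0;m[265:]=0;m[:,:190]=0;m[:,345:]=0
    m=cv2.morphologyEx(m.astype(np.uint8),cv2.MORPH_OPEN,np.ones((3,3)))
    cs,_=cv2.findContours(m,cv2.RETR_EXTERNAL,cv2.CHAIN_APPROX_NONE)
    c=max(cs,key=cv2.contourArea)[:,0]
    p=plane(s,c,.091)[:,:2]
    ctr,r=cv2.minEnclosingCircle(p.astype(np.float32)); ctr=np.array(ctr)
    from scipy.optimize import least_squares
    for _ in range(5):
        rr=np.linalg.norm(p-ctr,axis=1); q=p[rr>.140]
        f=least_squares(lambda t:np.hypot(*(q-t[:2]).T)-t[2],[*ctr,.15],loss='soft_l1',f_scale=.002).x; ctr=f[:2]
    d=p-ctr; rr=np.hypot(*d.T); a=np.arctan2(d[:,1],d[:,0])
    k=rr>.13
    # lobe phase (60deg periodic)
    ph=np.degrees(np.angle(np.exp(6j*a[k]).mean()))/6
    mb=cv2.inRange(H,(112,150,60),(128,255,255)); 
    cb=max(cv2.findContours(mb,cv2.RETR_EXTERNAL,cv2.CHAIN_APPROX_NONE)[0],key=cv2.contourArea)[:,0]
    rc,_r=cv2.minEnclosingCircle(cb.astype(np.float32))
    pb=plane(s,[rc],.091+.038)[0][:2]
    db=pb-ctr; ab=np.degrees(np.arctan2(db[1],db[0]))
    lobe=ph+60*round((ab-ph)/60)
    if v:
        print("disc",ctr,"r",f[2],"n",len(q),"phase",ph,"| blue",pb,"R",np.hypot(*db),"ang",ab,"lobe ang",lobe)
    mg=cv2.inRange(H,(50,150,60),(70,255,255))
    return s,ctr,lobe,ab,mg,m
E
python3 - <<'E'
from m import *
s,ctr,l,ab,mg,m=measure()
vv,uu=np.nonzero(mg); print(vv.max(),uu.max())
P=cloud(s)[vv,uu]
P16=plane(s,np.c_[uu,vv],.016)[:,:2]
low=(P[:,2]<.03)&(P[:,2]>0)
ln=cv2.fitLine(P16[low].astype(np.float32),cv2.DIST_HUBER,0,.01,.01).ravel()
a=np.degrees(np.arctan2(ln[1],ln[0])); print("arrow line",ln,a)
n=np.array([-ln[1],ln[0]]); print("offset of axis from line",(ctr-ln[2:])@n)
mean=P16[low].mean(0)-ctr; print("dir by mean",np.degrees(np.arctan2(mean[1],mean[0])))
s2=snapshot("scene")
cv2.imwrite("pics/g.png",np.hstack([cv2.resize(s["image"][215:265,265:315,::-1],(400,400),interpolation=0),cv2.resize(s2["image"][180:230,280:330,::-1],(400,400),interpolation=0)]))
E
```

```text
disc [0.55859181 0.0590763 ] r 0.14992236538075115 n 172 phase -12.327804311409176 | blue [0.53508522 0.12475198] R 0.0697556799484088 ang 109.69326723391536 lobe ang 107.67219568859082
254 298
arrow line [ 0.9124362   0.409219    0.41783854 -0.00455634] 24.15578
offset of axis from line 0.00046181689032235185
dir by mean -155.67291773665343
```

View pics/g.png

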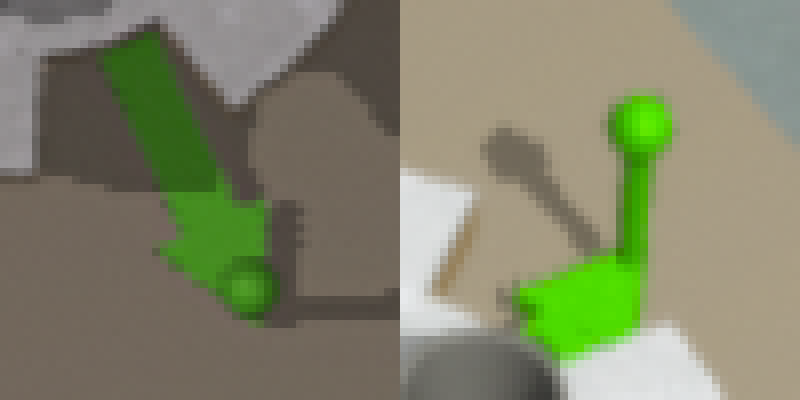

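```bash
cat > plan.py <<'E'
from h import *
from scipy.spatial.transform import Rotation as R
C=np.array([.5586,.0591])
def frac(targets):
    st=read_state(); Rm=R.from_rotvec(st["orientation"]).as_matrix()
    for t in targets:
        print(np.round(np.array(t),3), (Rm.T@(np.array(t)-st["position"])/.08).round(3).tolist())
def arc(a,r=.132,z=.078): return [C[0]+r*np.cos(np.radians(a)),C[1]+r*np.sin(np.radians(a)),z]
E
python3 - <<'E'
from plan import *
s=snapshot("top"); b=plane(s,[(295.4,250.6)],.080)[0][:2]-C; print("ball dir",np.degrees(np.arctan2(b[1],b[0])),np.hypot(*b))
frac([arc(77.7,.132,.231)])
E
```

```text
ball dir -156.01037362321122 0.21151261324162385
[0.587 0.188 0.231] [-6.084, -2.464, 0.002]
```

```bash
python3 -m crank '[[0,[-0.44,-0.18,0],[0,0,0]],[0,[-0.87,-0.35,0],[0,0,0]],[0,[-0.87,-0.35,0],[0,0,0]]]' 20
python3 -m crank '[[0,[-0.44,-0.18,0],[0,0,0]],[0,[-0.87,-0.35,0],[0,0,0]]]'
python3 -m crank '[[0,[-0.44,-0.18,0],[0,0,0]],[0,[-0.87,-0.35,0],[0,0,0]]]'
python3 -m crank '[[0,[-0.44,-0.18,0],[0,0,0]],[0,[-0.87,-0.35,0],[0,0,0]],[0,[-0.87,-0.35,0],[0,0,0]],[0,[-0.87,-0.35,0],[0,0,0]]]'
```

```text
clock: 0.7
position: [0.2555, 0.488, 0.2313]
orientation: [0.552, 3.091, -0.001]
ft_force: [-0.6, 0.4, -0.4]
finger_gap: 0.512
clock: 0.9
position: [0.3086, 0.4397, 0.2314]
orientation: [-0.544, -3.094, -0.001]
ft_force: [0.8, -0.1, 0.5]
finger_gap: 0.147
clock: 1.1
position: [0.365, 0.3892, 0.2314]
orientation: [-0.546, -3.094, -0.001]
ft_force: [-0.0, 0.1, -0.2]
finger_gap: 0.002
clock: 1.5
position: [0.4202, 0.3397, 0.2312]
orientation: [-0.549, -3.093, -0.001]
ft_force: [0.9, 0.3, 0.6]
finger_gap: 0.0
```

```bash
python3 -m crank '[[0,[-0.44,-0.18,0],[0,0,0]],[0,[-0.87,-0.35,0],[0,0,0]]]'
python3 -m crank '[[0,[-0.44,-0.18,0],[0,0,0]],[0,[-0.87,-0.35,0],[0,0,0]]]'
python3 -m crank '[[0,[-0.44,-0.18,0],[0,0,0]],[0,[-0.87,-0.35,0],[0,0,0]],[0,[-0.87,-0.35,0],[0,0,0]],[0,[-0.87,-0.35,0],[0,0,0]]]'
python3 - <<'E'
from m import *
from plan import frac,arc
s=snapshot("wrist"); cv2.imwrite("pics/w1.png",s["image"][:,:,::-1])
s=snapshot("scene"); cv2.imwrite("pics/s1.png",s["image"][:,:,::-1])
print(read_state()); frac([arc(77.7,.132,.231),arc(77.7,.132,.078)])
E
```

```text
clock: 1.7
position: [0.4752, 0.2907, 0.2314]
orientation: [-0.54, -3.095, -0.001]
ft_force: [1.3, 0.8, 0.3]
finger_gap: -0.001
clock: 1.9
position: [0.5318, 0.24, 0.2314]
orientation: [-0.543, -3.094, -0.001]
ft_force: [-0.4, 0.3, 0.3]
finger_gap: -0.001
clock: 2.3
position: [0.5871, 0.1902, 0.231]
orientation: [-0.546, -3.093, -0.001]
ft_force: [0.1, 0.2, -0.8]
finger_gap: 0.002
{'clock': 2.4, 'qpos': array([ 1.18667377e-01,  2.65721862e-01,  1.47259508e+00,  6.60332955e-04,
        1.40403127e+00, -1.10447161e+00]), 'qd': array([ 0.0033119 , -0.00688869,  0.00319627, -0.00422082, -0.00178706,
       -0.0031083 ]), 'tau': array([-7.06127286e-01, -4.36627078e+01, -3.34786248e+01, -2.97219143e-02,
       -1.81191706e-02,  5.93648510e-03]), 'position': array([0.58644686, 0.1908701 , 0.23117866]), 'orientation': array([-5.43365133e-01, -3.09332083e+00, -6.36952002e-04]), 'ft_force': array([ 0.96125679, -0.55665598, -0.47456136]), 'torque': array([ 0.0018694 , -0.01149346,  0.06469676]), 'finger_gap': 0.0021079279756867487}
[0.587 0.188 0.231] [-0.015, -0.032, 0.002]
[0.587 0.188 0.078] [-0.017, -0.032, 1.915]
```

View pics/w1.png

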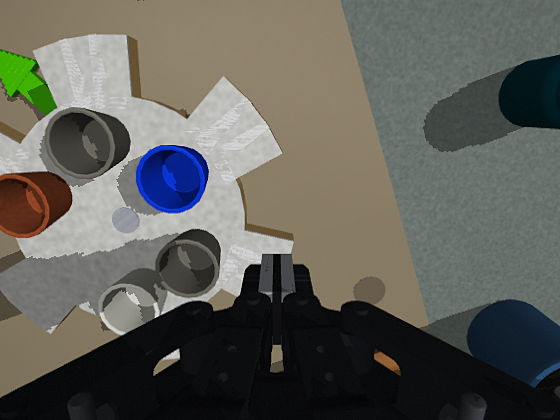

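View pics/s1.png

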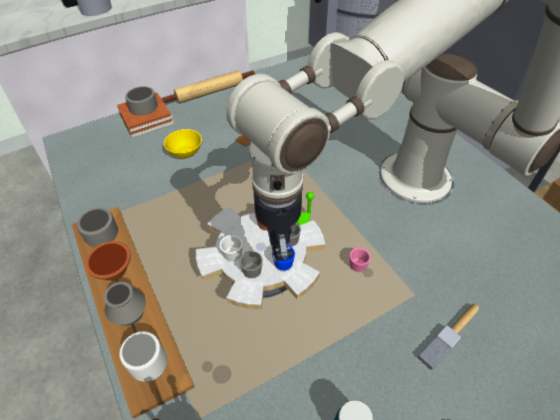

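```bash
python3 - <<'E'
from m import *
from plan import arc
s=snapshot("wrist"); T=np.linalg.inv(s["pose"])
def proj(p):
    q=T[:3,:3]@np.array(p)+T[:3,3]; x=q[0]/-q[2]; y=-q[1]/-q[2]; k=1+s["k1"]*(x*x+y*y); return (K(s)@[x*k,y*k,1])[:2]
im=s["image"][:,:,::-1].copy()
for p in [read_state()["position"]]+[arc(a,.13,.091) for a in (77.7,137.7,107.7)]+[arc(77.7,.106,.091),arc(77.7,.15,.091)]:
    u=proj(p); print(u); cv2.circle(im,tuple(int(v) for v in u),4,(0,0,255),-1)
cv2.imwrite("pics/w2.png",im)
E
```

```text
[274.24721197 272.09282359]
[270.023089   199.36443246]
[168.50702087  72.52433724]
[237.96758221 125.65751833]
[242.67966814 202.89566029]
[292.94228491 196.40795579]
```

View pics/w2.png

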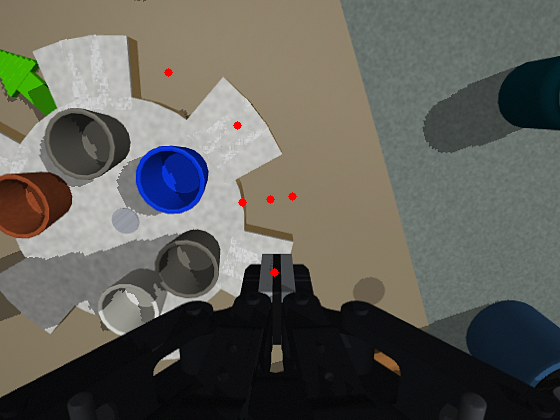

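The wrist view puts my computed notch middle at (270,199), which is the centre of the gap. The blue pot's lobe lies just above it at (238,126). Going straight down.

```bash
python3 -m crank '[[0,[-0.01,-0.03,0.4],[0,0,0]],[0,[-0.01,-0.03,0.8],[0,0,0]],[0,[-0.01,-0.03,1],[0,0,0]]]'
python3 -m crank '[[0,[0,0,0.3],[0,0,0]],[0,[0,0,0.6],[0,0,0]],[0,[0,0,0.8],[0,0,0]],[0,[0,0,0.9],[0,0,0]],[0,[0,0,0.91],[0,0,0]],[0,[0,0,0.91],[0,0,0]]]'
python3 - <<'E'
from plan import *
print(read_state()["position"],read_state()["ft_force"])
frac([arc(a) for a in range(80,116,3)])
E
```

```text
clock: 2.75
position: [0.585, 0.1876, 0.1483]
orientation: [-0.543, -3.09, 0.002]
ft_force: [-0.2, -0.3, 0.3]
finger_gap: 0.0
clock: 3.35
position: [0.5882, 0.1868, 0.0795]
orientation: [0.546, 3.092, 0.001]
ft_force: [0.2, 0.1, 0.3]
finger_gap: 0.001
[0.58819678 0.18676674 0.07951471] [0.23334652 0.05815124 0.30302351]
[0.582 0.189 0.078] [0.088, -0.001, 0.019]
[0.575 0.19  0.078] [0.173, -0.019, 0.019]
[0.568 0.191 0.078] [0.257, -0.04, 0.019]
[0.561 0.191 0.078] [0.339, -0.066, 0.018]
[0.554 0.191 0.078] [0.42, -0.097, 0.018]
[0.547 0.191 0.078] [0.499, -0.131, 0.018]
[0.54  0.19  0.078] [0.576, -0.17, 0.018]
[0.533 0.189 0.078] [0.652, -0.212, 0.018]
[0.527 0.187 0.078] [0.724, -0.259, 0.018]
[0.52  0.185 0.078] [0.795, -0.309, 0.018]
[0.513 0.183 0.078] [0.862, -0.363, 0.017]
[0.507 0.181 0.078] [0.927, -0.42, 0.017]
```

```bash
python3 -m crank '[[0,[0.05,0,0.02],[0,0,0]],[0,[0.11,-0.01,0.02],[0,0,0]],[0,[0.17,-0.02,0.02],[0,0,0]],[0,[0.22,-0.03,0.02],[0,0,0]],[0,[0.28,-0.045,0.02],[0,0,0]],[0,[0.34,-0.065,0.02],[0,0,0]],[0,[0.42,-0.095,0.02],[0,0,0]],[0,[0.5,-0.13,0.02],[0,0,0]],[0,[0.575,-0.17,0.02],[0,0,0]],[0,[0.65,-0.21,0.02],[0,0,0]],[0,[0.72,-0.26,0.02],[0,0,0]],[0,[0.72,-0.26,0.02],[0,0,0]]]'
python3 - <<'E'
from m import *
from plan import frac,arc
s,*_=measure(); cv2.imwrite("pics/t2.png",cv2.resize(s["image"][130:260,200:340,::-1],None,fx=4,fy=4))
st=read_state(); print(st["position"],st["ft_force"])
frac([arc(a) for a in range(105,139,3)])
E
```

```text
clock: 4.55
position: [0.5249, 0.1866, 0.0765]
orientation: [-0.546, -3.092, 0.001]
ft_force: [0.4, -0.9, 0.2]
finger_gap: -0.002
disc [0.55892979 0.05860225] r 0.14908176439330273 n 119 phase 8.498750912781663 | blue [0.51348371 0.11482512] R 0.0722935443781593 ang 128.94930945008278 lobe ang 128.49875091278167
[0.52537955 0.18669585 0.07662174] [0.47307541 0.04648065 0.57842231]
[0.524 0.187 0.078] [0.011, -0.005, -0.017]
[0.518 0.185 0.078] [0.08, -0.057, -0.017]
[0.511 0.182 0.078] [0.147, -0.112, -0.017]
[0.505 0.18  0.078] [0.21, -0.17, -0.017]
[0.499 0.177 0.078] [0.271, -0.232, -0.017]
[0.493 0.173 0.078] [0.328, -0.296, -0.017]
[0.487 0.17  0.078] [0.382, -0.364, -0.017]
[0.481 0.166 0.078] [0.432, -0.434, -0.017]
[0.476 0.162 0.078] [0.478, -0.507, -0.016]
[0.47  0.157 0.078] [0.521, -0.583, -0.016]
[0.465 0.152 0.078] [0.559, -0.66, -0.016]
[0.461 0.147 0.078] [0.594, -0.739, -0.016]
```

View pics/t2.png

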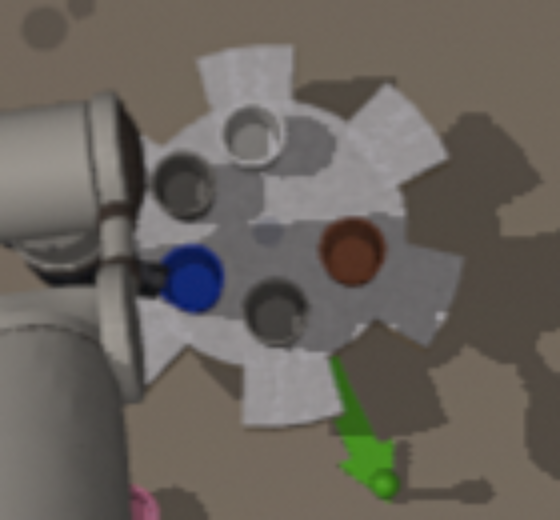

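```bash
python3 -m crank '[[0,[0.05,-0.035,0],[0,0,0]],[0,[0.11,-0.085,0],[0,0,0]],[0,[0.18,-0.14,0],[0,0,0]],[0,[0.24,-0.2,0],[0,0,0]],[0,[0.3,-0.265,0],[0,0,0]],[0,[0.355,-0.33,0],[0,0,0]],[0,[0.41,-0.4,0],[0,0,0]],[0,[0.455,-0.47,0],[0,0,0]],[0,[0.5,-0.545,0],[0,0,0]],[0,[0.54,-0.62,0],[0,0,0]],[0,[0.58,-0.7,0],[0,0,0]],[0,[0.595,-0.74,0],[0,0,0]]]'
python3 - <<'E'
from m import *
from plan import frac,arc
s,*_=measure(); cv2.imwrite("pics/t3.png",cv2.resize(s["image"][130:260,200:340,::-1],None,fx=4,fy=4))
st=read_state(); print(st["position"],st["ft_force"])
frac([arc(a) for a in range(141,175,3)])
E
```

```text
clock: 5.8
position: [0.4606, 0.147, 0.0768]
orientation: [-0.547, -3.093, 0.0]
ft_force: [1.7, 1.4, -0.6]
finger_gap: -0.001
disc [0.55711161 0.08924234] r 0.16521715912892593 n 246 phase -21.251356415017085 | blue [0.49039496 0.08376528] R 0.06694109002265447 ang -175.3068670532063 lobe ang -201.25135641501709
[0.46042431 0.14682067 0.07673194] [ 0.1173727  -0.51613691  0.28931987]
[0.456 0.142 0.078] [0.032, -0.074, -0.016]
[0.452 0.137 0.078] [0.058, -0.156, -0.016]
[0.448 0.131 0.078] [0.079, -0.24, -0.016]
[0.444 0.125 0.078] [0.096, -0.324, -0.016]
[0.441 0.119 0.078] [0.109, -0.41, -0.016]
[0.438 0.113 0.078] [0.117, -0.496, -0.015]
[0.435 0.106 0.078] [0.121, -0.582, -0.015]
[0.433 0.1   0.078] [0.12, -0.668, -0.015]
[0.431 0.093 0.078] [0.115, -0.755, -0.015]
[0.429 0.087 0.078] [0.105, -0.84, -0.015]
[0.428 0.08  0.078] [0.09, -0.926, -0.015]
[0.427 0.073 0.078] [0.072, -1.01, -0.015]
```

View pics/t3.png

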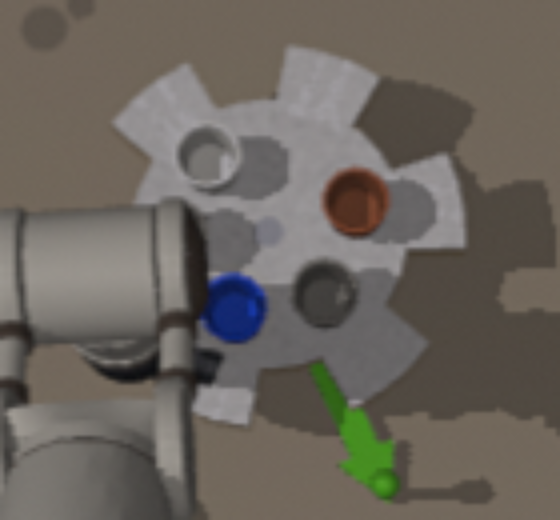

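```bash
python3 -m crank '[[0,[0.02,-0.04,0],[0,0,0]],[0,[0.04,-0.1,0],[0,0,0]],[0,[0.06,-0.165,0],[0,0,0]],[0,[0.08,-0.24,0],[0,0,0]],[0,[0.095,-0.32,0],[0,0,0]],[0,[0.11,-0.41,0],[0,0,0]],[0,[0.117,-0.495,0],[0,0,0]],[0,[0.12,-0.58,0],[0,0,0]],[0,[0.12,-0.65,0],[0,0,0]],[0,[0.117,-0.71,0],[0,0,0]],[0,[0.115,-0.755,0],[0,0,0]],[0,[0.115,-0.755,0],[0,0,0]]]'
cat > ang.py <<'E'
from m import *
from plan import C,frac,arc
def pot(s,lo,hi):
    H=hsv(s); mb=cv2.inRange(H,lo,hi); mb[:125]=0; mb[265:]=0; mb[:,:190]=0; mb[:,345:]=0
    cb=max(cv2.findContours(mb,cv2.RETR_EXTERNAL,cv2.CHAIN_APPROX_NONE)[0],key=cv2.contourArea)[:,0]
    rc,r=cv2.minEnclosingCircle(cb.astype(np.float32)); d=plane(s,[rc],.129)[0][:2]-C
    return np.degrees(np.arctan2(d[1],d[0]))%360, np.hypot(*d), r
B=((112,150,60),(128,255,255)); RD=((4,110,40),(14,255,255))
def report(s):
    s0=dict(s); s0["image"]=cv2.imread("pics/top0.png")[:,:,::-1].copy()
    for n,c in (("blue",B),("red",RD)):
        a0=pot(s0,*c); a=pot(s,*c); print(n,"start",np.round(a0,4),"now",np.round(a,4),"turn",(a[0]-a0[0])%360)
E
python3 - <<'E'
from ang import *
s=snapshot("top"); report(s); cv2.imwrite("pics/t4.png",cv2.resize(s["image"][130:260,200:340,::-1],None,fx=4,fy=4))
st=read_state(); print(st["position"],st["ft_force"])
frac([arc(a) for a in range(168,184,2)])
E
```

```text
clock: 7.05
position: [0.4316, 0.0934, 0.0768]
orientation: [-0.547, -3.093, 0.001]
ft_force: [-0.8, 0.1, -0.0]
finger_gap: 0.002
blue start [1.097592e+02 6.990000e-02 8.291300e+00] now [1.974215e+02 7.400000e-02 6.519300e+00] turn 87.66235582007236
red start [2.297194e+02 6.990000e-02 8.246300e+00] now [3.069917e+02 6.790000e-02 8.207500e+00] turn 77.27230199716874
[0.43163303 0.09358692 0.07676531] [ 0.27648991 -0.13102728  0.70145998]
[0.429 0.087 0.078] [-0.005, -0.092, -0.015]
[0.429 0.082 0.078] [-0.014, -0.149, -0.015]
[0.428 0.077 0.078] [-0.025, -0.205, -0.015]
[0.427 0.073 0.078] [-0.038, -0.261, -0.015]
[0.427 0.068 0.078] [-0.053, -0.317, -0.015]
[0.427 0.064 0.078] [-0.07, -0.372, -0.015]
[0.427 0.059 0.078] [-0.089, -0.427, -0.015]
[0.427 0.054 0.078] [-0.109, -0.48, -0.015]
```

View pics/t4.png

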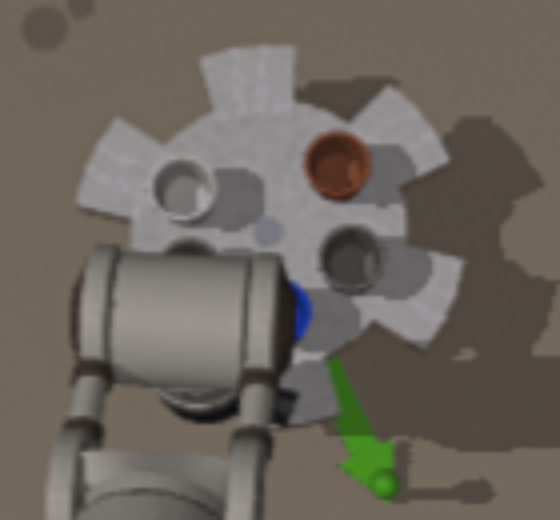

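```bash
python3 -m crank '[[0,[0,-0.04,0],[0,0,0]],[0,[-0.005,-0.09,0],[0,0,0]],[0,[-0.014,-0.15,0],[0,0,0]],[0,[-0.025,-0.205,0],[0,0,0]],[0,[-0.038,-0.26,0],[0,0,0]],[0,[-0.053,-0.315,0],[0,0,0]],[0,[-0.07,-0.37,0],[0,0,0]],[0,[-0.08,-0.4,0],[0,0,0]],[0,[-0.088,-0.425,0],[0,0,0]],[0,[-0.095,-0.445,0],[0,0,0]],[0,[-0.095,-0.445,0],[0,0,0]],[0,[-0.095,-0.445,0],[0,0,0]]]'
python3 - <<'E'
from ang import *
s=snapshot("top"); report(s)
st=read_state(); print(st["position"],st["ft_force"]); d=st["position"][:2]-C; print(np.degrees(np.arctan2(d[1],d[0]))%360)
frac([arc(a) for a in (176,178,180,182)])
E
```

```text
clock: 8.3
position: [0.4267, 0.0577, 0.0768]
orientation: [-0.546, -3.093, 0.001]
ft_force: [1.0, 0.1, -0.6]
finger_gap: 0.002Traceback (most recent call last):
  File "<stdin>", line 2, in <module>
  File "ang.py", line 12, in report
    a0=pot(s0,*c); a=pot(s,*c); print(n,"start",np.round(a0,4),"now",np.round(a,4),"turn",(a[0]-a0[0])%360)
                     ~~~^^^^^^
  File "ang.py", line 5, in pot
    cb=max(cv2.findContours(mb,cv2.RETR_EXTERNAL,cv2.CHAIN_APPROX_NONE)[0],key=cv2.contourArea)[:,0]
       ~~~^^^^^^^^^^^^^^^^^^^^^^^^^^^^^^^^^^^^^^^^^^^^^^^^^^^^^^^^^^^^^^^^^^^^^^^^^^^^^^^^^^^^^
ValueError: max() iterable argument is empty
```

```bash
sed -i 's/(("blue",B),("red",RD))/W/; s/def report(s):/def report(s,W=(("blue",B),("red",RD))):/' ang.py
python3 - <<'E'
from ang import *
report(snapshot("top"),(("red",RD),))
frac([arc(a) for a in (174,176,178,182)])
E
```

```text
red start [2.297194e+02 6.990000e-02 8.246300e+00] now [3.22708e+02 6.68000e-02 8.25900e+00] turn 92.98856696957316
[0.427 0.073 0.078] [0.058, 0.18, -0.014]
[0.427 0.068 0.078] [0.043, 0.124, -0.014]
[0.427 0.064 0.078] [0.026, 0.069, -0.014]
[0.427 0.054 0.078] [-0.013, -0.039, -0.014]
```

```bash
python3 -m crank '[[0,[0.015,0.05,0],[0,0,0]],[0,[0.04,0.12,0],[0,0,0]],[0,[0.04,0.12,0],[0,0,0]],[0,[0.04,0.12,-0.3],[0,0,0]],[0,[0.04,0.12,-0.8],[0,0,0]],[0,[0.04,0.12,-1],[0,0,0]]]'
python3 -m crank '[[0,[0,0,-0.5],[0,0,0]],[0,[0,0,-1],[0,0,0]],[0,[0,0,-1],[0,0,0]]]'
python3 -m crank '[[0,[0,0.4,0],[0,0,0]],[0,[0,1,0],[0,0,0]],[0,[0,1,0],[0,0,0]]]'
python3 -m crank '[[0,[0,0.5,0],[0,0,0]],[0,[0,1,0],[0,0,0]],[0,[0,1,0],[0,0,0]]]'
python3 -m crank '[[0,[0,0.5,0],[0,0,0]],[0,[0,1,0],[0,0,0]],[0,[0,1,0],[0,0,0]],[0,[0,1,0],[0,0,0]]]'
python3 - <<'E'
from ang import *
s=snapshot("top"); cv2.imwrite("pics/t5.png",cv2.resize(s["image"][130:270,190:340,::-1],None,fx=4,fy=4))
s2=snapshot("scene"); cv2.imwrite("pics/s5.png",s2["image"][:,:,::-1])
report(s)
E
```

```text
clock: 9.0
position: [0.4289, 0.0679, 0.1602]
orientation: [0.545, 3.089, 0.0]
ft_force: [0.3, -0.2, -0.1]
finger_gap: -0.001
clock: 9.3
position: [0.4306, 0.0677, 0.2431]
orientation: [0.544, 3.082, 0.001]
ft_force: [0.1, -0.3, 0.8]
finger_gap: 0.003
clock: 9.6
position: [0.4548, 0.1469, 0.2361]
orientation: [-0.539, -3.094, -0.002]
ft_force: [0.2, -1.6, -0.3]
finger_gap: -0.001
clock: 9.9
position: [0.4822, 0.2211, 0.2359]
orientation: [-0.541, -3.093, -0.001]
ft_force: [-1.9, -1.0, 1.2]
finger_gap: -0.0
clock: 10.3
position: [0.509, 0.2929, 0.236]
orientation: [-0.545, -3.093, 0.003]
ft_force: [-0.3, -0.0, -0.3]
finger_gap: 0.001
blue start [1.097592e+02 6.990000e-02 8.291300e+00] now [2.019103e+02 7.130000e-02 8.246300e+00] turn 92.15109426452351
red start [2.297194e+02 6.990000e-02 8.246300e+00] now [3.230569e+02 6.680000e-02 8.126300e+00] turn 93.33748003532472
```

View pics/t5.png

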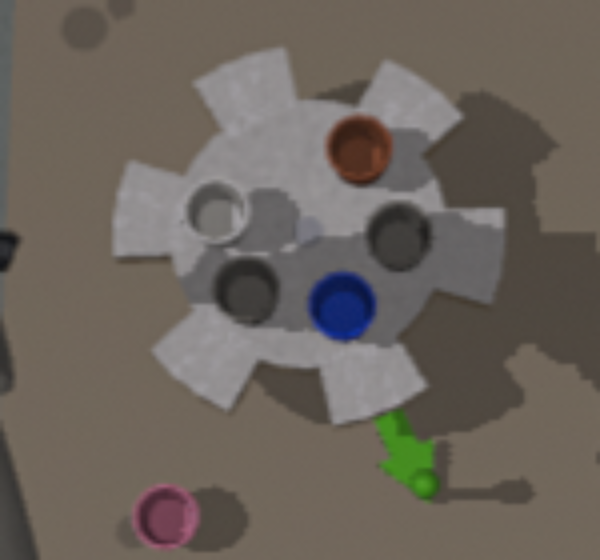

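View pics/s5.png

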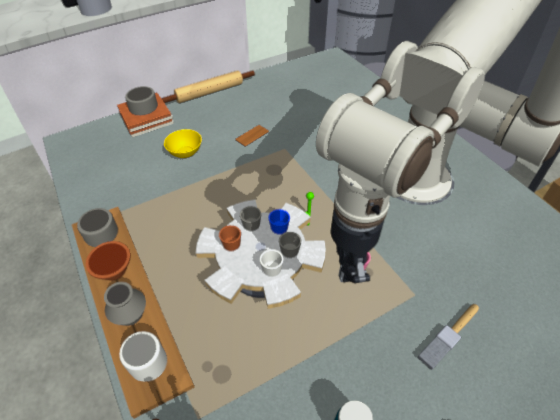

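```bash
python3 - <<'E'
from m import *
s,ctr,*_=measure()
H=hsv(s)
s2=snapshot("scene"); mb=cv2.inRange(hsv(s2),(112,150,60),(128,255,255)); cb=max(cv2.findContours(mb,0,1)[0],key=cv2.contourArea)[:,0]
P=cloud(s2)[mb>0]; q=P[P[:,2]>.12]; m2=q.mean(0); m3=(q.min(0)+q.max(0))/2
a=np.radians(204.1)
for c in (ctr,np.array([.5586,.0591])):
  for p in (m2,m3): d=p[:2]-c; print("scene blue lateral mm",1e3*(-np.sin(a)*d[0]+np.cos(a)*d[1]),"along",1e3*(np.cos(a)*d[0]+np.sin(a)*d[1]))
st=read_state(); print(st["clock"],st["ft_force"])
E
```

```text
disc [0.55864461 0.0594556 ] r 0.1495105898834407 n 171 phase 22.600277227176644 | blue [0.4924674  0.03250109] R 0.07145606592479309 ang -157.8385344496837 lobe ang -157.39972277282337
scene blue lateral mm 0.37739988794192186 along 67.41226629953387
scene blue lateral mm -179.03019349378732 along -163.24789057165762
scene blue lateral mm 0.07101028014239869 along 67.22633986454089
scene blue lateral mm -179.33658310158685 along -163.43381700665057
10.5 [-0.60125854 -0.85970848 -0.37935633]
```

```bash
python3 -c "
from cell import finish_job; print(finish_job())"
```

```text
the job is handed in; nothing more can be done
None
```

The wheel is turned and the job handed in; no verdict is reported. I put the shut fingers into the notch clockwise of the blue pot's lobe and pushed the disc about 93° counter-clockwise. I then backed the fingers off the notch side, lifted out and moved clear, finishing at about 10.5 s on the clock.

**Blue pot position:** the top camera puts its centre about 2.5 mm short of the pointer line, and the scene camera puts it about 0.4 mm off. The two disagree by about 2 mm, which matches the stated calibration accuracy, and both are well inside the 10 mm allowed. A rough min/max-box estimate from the scene depth failed on stray pixels, so I ignored it.

**Pots and table things:**
- All five pots look upright and in their places in the last pictures.
- The red pot's measured distance from the axis went from 70 to 67 mm, within its 20 mm limit.
- I only saw the table things in the pictures and did not measure them. None looks moved.

**Occlusion:** partway through, the arm hid the blue pot from the top camera, so I tracked the turn by the red pot until the arm was clear.

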